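Dial open the cutter safe

ROBOT

A 6-joint arm with a two-finger parallel gripper is mounted at the origin on the work surface. World frame = base frame: x ahead of the robot, y to its left, z up, the work surface at z = 0. Lengths are in m, angles in degrees, forces in N, time in s.
With the tool pointing down it reaches from about 0.35 to 1 m from the base axis. Payload 7.1 kg.
Tool frame: the origin (TCP) lies at the centre of the arm's flange, where the gripper is bolted on; the fingertips stand 173 mm ahead of it and the grasp point (between the pads) lies 155 mm ahead of it (bot.finger_overhang is the distance from the TCP to the fingertips, in m); z points along the fingers, y is the line along which they close (so a half turn about z gives the same grasp; the last joint's range is limited). The gripper opens to 85 mm and grips with 20 to 120 N. Pads are 22 mm wide; open, the fingers measure 114 mm over their backs; the gripper's body (76 mm by 85 mm) begins 54 mm behind the grasp point. The pads swing forward as they close: fully open they stand 13 mm farther back than shut.
Start: joints at [63.14, 24.242, 93.386, -0, 62.372, -1.089], TCP at [0.272, 0.563, 0.405] pointing down, gripper open.
Joint ranges: [-172.04, 172.04], [-51.8, 120.97], [4.93, 147.93], [-75.15, 255.16], [6.16, 154.13], [-145.62, 145.62]. Speed limits (degrees/s): [136.94, 136.94, 172.46, 180, 180, 180].

INTERFACE

Orientations are given as [roll, pitch, yaw] about the fixed x, y, z axes, in that order (R = Rz(yaw) Ry(pitch) Rx(roll)).
In Python, from bench import status, cams, bot gives the robot as it stands. The module is installed in compiled form; this text tells all that it offers.
- The arm moves only by the tool drive_tool, never from a script. Its argument "plan" is a list of rows, each a list of 3 entries, a list of its own where there are three numbers: the opening, from 0 (shut) to 1 (fully open), then the shift along the tool's x, y, z in mm, then the turn about the tool's z in degrees. In form: [[grip, [x, y, z], spin], ...]. A call has exactly 10 rows; each row shifts and turns the commanded pose from where the row before left it, along the tool's axes as they then stand; what a row does not reach is not made up. A row lasts 1/12 s, in which the tool goes at most 41.7 mm and 7.16 degrees, less where a joint would pass 70% of its speed; a pose out of reach is approached as far as the arm can. A call with a gripper value outside its range is refused whole. The fingers move at their own pace and stop on an object; "newtons" is the grip in N (left out, the last holds). Time passes only in rows, so rows that do not move let the fingers close, or fill a call up. It gives the time, the measured TCP pose, the force, the opening and the grip force at its end, in the units of the state.
- status.read_state(): the state, without advancing time (a new reading comes with each control period).
- cams.read_camera(name): name is "scene" or "top" or "wrist"; returns the picture (400x640x3 uint8, red, green, blue); there is no depth.
- cams.camera_model(name): a dict with "camera_matrix" (3x3 intrinsics, pixels), "extrinsics" (4x4, takes a point from world to camera coordinates); the wrist camera has in their place "tool_from_camera" (4x4, takes a point from camera to tool coordinates, whose origin is the TCP and whose axes are the flange's). Camera axes: x right, y up, looking along -z (the intrinsics and any distortion apply to the point x, -y, -z); pixel columns grow to the right and rows downward; lengths in m; the calibration is good to about 2 mm. A picture is of the moment at which its call begins: read the wrist's pose just before it. camera_model takes no time and is no camera call.
- bot.finish_job(): hands the job in; it is judged then, once.
Trained networks look in the newest picture that a camera, given by its name, has taken for a name from the list of things; names that differ only in an ending like _2 or _b are one class to them, and where a whole thing is asked for, a point or a joint stands for the part that bears it (a point fixed in the world has none). Each returns a list of dicts, best first, with "confidence" (0 to 1); they miss things now and then, are a little off and sometimes report something else, mostly with a low value. They report only what shows in the picture. A call takes as long as a camera call.
- cams.look_for(thing, camera): "pixel" ([column, row] in pixels, amid what is visible of it).
The state is a dict: "time": time; "joints": joint angles; "qvel": joint speeds; "joint_efforts": joint torques, N m; "tool_pos": TCP position; "eef_rot": TCP orientation; "ft_force": force on the tool from outside, world axes, zero at the start; "moment": the same for the moment, N m; "grip_width": finger opening in m; "grip_force": force on a finger pad.
Only numpy, scipy, OpenCV 4.12 (cv2) and the standard library are available. Lean on these libraries where they do the work, as an engineer would, in place of code of your own. Each camera call takes 0.05 s, during which the arm holds its last target. There are 200 camera calls.

TASK

Unlock the cutter safe by the router: with a fingertip roll the red-framed wheel to 5, the blue one to 2 and the yellow one to 4 (count the dots facing straight up), and leave the green one on its 3. Feel for each wheel with a light touch, never pressing a wheel or its frame over 15 N. Only when all four show the code, draw the brass bolt fully back to its stop towards the front of the safe, and leave everything else on the table where it is.

Things in the scene. Friction and masses are not known exactly. Their poses are not given: they have to be found in the camera images.
- safe: grey steel cutter safe, fixed to the table: 140 mm (its x) by 270 mm (its y) by 75 mm high. Origin on the table under the middle of the row of four wheels; the case reaches 105 mm to -y and 165 mm to +y of it. Its -x side is its front. The wheels sit 44 mm apart along y, at y = -66, -22, 22 and 66 mm, in an order that changes; the bolt is at y = 125 mm.
- red_unit: red frame, 76 x 39 mm, 3 mm thick, around the red wheel; origin on the safe's top (75 mm above the table) under the wheel's crest, axes as the safe's. The crest is 11 to 17 mm above the origin, different for each wheel and not measured: feel for it. The wheel is sprung: gives 1 mm per 8 N pressed, bottoms after 4 mm. Never over 15 N on frame or wheel.
- blue_unit: blue frame, 76 x 39 mm, 3 mm thick, around the blue wheel; origin on the safe's top (75 mm above the table) under the wheel's crest, axes as the safe's. The crest is 11 to 17 mm above the origin, different for each wheel and not measured: feel for it. The wheel is sprung: gives 1 mm per 8 N pressed, bottoms after 4 mm. Never over 15 N on frame or wheel.
- yellow_unit: yellow frame, 76 x 39 mm, 3 mm thick, around the yellow wheel; origin on the safe's top (75 mm above the table) under the wheel's crest, axes as the safe's. The crest is 11 to 17 mm above the origin, different for each wheel and not measured: feel for it. The wheel is sprung: gives 1 mm per 8 N pressed, bottoms after 4 mm. Never over 15 N on frame or wheel.
- green_unit: green frame, 76 x 39 mm, 3 mm thick, around the green wheel; origin on the safe's top (75 mm above the table) under the wheel's crest, axes as the safe's. The crest is 11 to 17 mm above the origin, different for each wheel and not measured: feel for it. The wheel is sprung: gives 1 mm per 8 N pressed, bottoms after 4 mm. Never over 15 N on frame or wheel.
- red_wheel (a joint): turn of the red wheel, rad. Digit n (n white dots) points straight up at (n-1)*1.0472; stops at -0.4 and 5.64. Grows as the wheel's top is rolled along the safe's +x (away from its front). Black wheel, radius 26 mm, 20 mm wide, axle along the safe's y, over its unit's origin. No click stops: turns at about 1.2 N along the rim, stays where left. To be set to 5.
- blue_wheel (a joint): turn of the blue wheel, rad. Digit n (n white dots) points straight up at (n-1)*1.0472; stops at -0.4 and 5.64. Grows as the wheel's top is rolled along the safe's +x (away from its front). Black wheel, radius 26 mm, 20 mm wide, axle along the safe's y, over its unit's origin. No click stops: turns at about 1.2 N along the rim, stays where left. To be set to 2.
- yellow_wheel (a joint): turn of the yellow wheel, rad. Digit n (n white dots) points straight up at (n-1)*1.0472; stops at -0.4 and 5.64. Grows as the wheel's top is rolled along the safe's +x (away from its front). Black wheel, radius 26 mm, 20 mm wide, axle along the safe's y, over its unit's origin. No click stops: turns at about 1.2 N along the rim, stays where left. To be set to 4.
- green_wheel (a joint): turn of the green wheel, rad. Digit n (n white dots) points straight up at (n-1)*1.0472; stops at -0.4 and 5.64. Grows as the wheel's top is rolled along the safe's +x (away from its front). Black wheel, radius 26 mm, 20 mm wide, axle along the safe's y, over its unit's origin. No click stops: turns at about 1.2 N along the rim, stays where left. Already on 3: leave it so.
- bolt (a joint): travel of the brass bolt, m: 0 locked, 0.040 fully drawn back to its stop, along the safe's -x (towards the front). It drags with about 3 N and stays where it is left.
- bolt_knob (a point): middle of the bolt's upright brass knob, 14 mm thick and 24 mm tall, its top about 104 mm above the table; this point is 12.5 mm below the top and 16.5 mm above the safe's top face. A brass foot 30 x 22 mm and 4 mm thick is under the knob. Push it from its far side or pinch it.
- collet_nut: loose steel ring nut, 42 mm across, 20 mm high, in front of the safe; origin under its centre. Leave it alone.
- spanner: loose spanner lying behind the safe, along the safe's y; origin under its middle. Leave it alone.
- clamp: loose aluminium hold-down clamp 85 x 28 x 33 mm; origin under its centre. Leave it alone.
- mug: loose blue mug, 80 mm across, 95 mm high; origin under its centre. Leave it alone.
- screw_jar: loose clear jar, 66 mm across, 80 mm high; origin under its centre. Leave it alone.
- bit_stand: loose wooden stand 70 x 130 mm with four cutters, 75 mm high; origin under its centre. Leave it alone.
- driver: loose screwdriver with an orange handle; origin under its middle. Leave it alone.

How it is judged (in metres and radians):
On the way, in this order (a step that is already met when the one before it is completed fails the run):
1. the red wheel shows 5, blue 2, yellow 4, with the bolt still locked (value of joint red_wheel between 4.039 and 4.339 rad and value of joint blue_wheel between 0.897 and 1.197 rad and value of joint yellow_wheel between 2.992 and 3.292 rad and value of joint bolt below 0.005 m), for 0.2 s.
2. the bolt is drawn fully back (value of joint bolt above 0.036 m), for 0.2 s.
At the end, for the whole second after the job is handed in: Red wheel on 5, blue on 2, yellow on 4 and green on 3, each within 0.15 rad (about 9 degrees), none turning (under 0.05 rad/s), and the bolt drawn back over 36 mm of its 40 mm (value of joint red_wheel between 4.039 and 4.339 rad and value of joint blue_wheel between 0.897 and 1.197 rad and value of joint yellow_wheel between 2.992 and 3.292 rad and value of joint green_wheel between 1.944 and 2.244 rad and value of joint bolt above 0.036 m and velocity of joint red_wheel between -0.05 and 0.05 rad/s and velocity of joint blue_wheel between -0.05 and 0.05 rad/s and velocity of joint yellow_wheel between -0.05 and 0.05 rad/s and velocity of joint green_wheel between -0.05 and 0.05 rad/s); the robot touches nothing.
It fails at once if a wheel or its frame took over 15 N (contact force between anything else and red_unit above 15 N or contact force between anything else and blue_unit above 15 N or contact force between anything else and yellow_unit above 15 N or contact force between anything else and green_unit above 15 N).
It fails at once if the green wheel was rolled off its 3 (not (value of joint green_wheel between 1.944 and 2.244 rad)).
It fails at once if the bolt was drawn (over 5 mm) while a wheel was off the code (value of joint bolt above 0.005 m and not (value of joint red_wheel between 4.039 and 4.339 rad and value of joint blue_wheel between 0.897 and 1.197 rad and value of joint yellow_wheel between 2.992 and 3.292 rad)).
It fails at once if a bystander was moved over 15 mm (distance of any of collet_nut, spanner, clamp, mug, screw_jar, bit_stand, driver from where it was at the start of the episode above 0.015 m).
It also fails if it takes over 53 s, if anything falls off the work surface, if the arm or the gripper's body presses on something with over 40 N, if the wrist force passes 120 N, or if a joint passes its speed limit or range.

## Working session

There is one attempt and no reset: what is moved stays moved. The work goes in short steps, Python scripts to look and compute and a tool call to move; the robot and the scene stay as the last step left them, time stands still between calls to the robot, and variables do not carry over. Pictures are saved under pics/ and viewed, at most 10 in all, crops included, and the job is handed in when it is done.

Besides the shell and the picture viewer there is one more tool, called after "Request:" in YAML: its name, and indented under it one key for each argument. drive_tool: Moves the arm, as the interface text tells. Its arguments: {"type":"object","properties":{"plan":{"type":"array","items":{"type":"array"}},"newtons":{"type":"number"}},"required":["plan"]}

```bash
mkdir -p pics; cat > h.py <<'E'
import numpy as np, cv2
from bench import status, cams, bot
def save(cam,name):
    im=cams.read_camera(cam); cv2.imwrite('pics/'+name,im[:,:,::-1]); return im
def ray(cam,px,st=None):
    m=cams.camera_model(cam);K=np.array(m["camera_matrix"])
    p=np.linalg.inv(K)@np.array([px[0],px[1],1.]);d=np.array([p[0],-p[1],-p[2]])
    if cam=='wrist':
        from scipy.spatial.transform import Rotation as R
        T=np.eye(4);T[:3,:3]=R.from_euler('xyz',st['eef_rot'],degrees=True).as_matrix();T[:3,3]=st['tool_pos']
        M=T@np.array(m["tool_from_camera"])
    else: M=np.linalg.inv(np.array(m["extrinsics"]))
    return M[:3,3],M[:3,:3]@d
def at_z(cam,px,z,st=None):
    o,d=ray(cam,px,st);return o+d*(z-o[2])/d[2]
E
python3 - <<'E'
from h import *
s=status.read_state();print(s)
a=save('scene','s0.png');b=save('top','t0.png')
for n in ['red_unit','blue_unit','yellow_unit','green_unit','bolt_knob','collet_nut','clamp','mug','safe']:
    r=cams.look_for(n,'top')[:2]
    for q in r: print(n,q['confidence'],q['pixel'],at_z('top',q['pixel'],.09 if n!='safe' else .075).round(3))
print(cams.camera_model('top')); print(cams.camera_model('wrist'))
E
```

```text
{'time': 0.0, 'joints': array([ 6.31387027e+01,  2.42846805e+01,  9.34339190e+01, -3.15025237e-04,
        6.23723323e+01, -1.08627037e+00]), 'qvel': array([-0.1237478 , -0.01547478, -0.01094518, -0.00220125,  0.06685564,
        0.0091994 ]), 'joint_efforts': array([ 2.85561466e-03, -5.57412422e+01, -2.81727701e+01,  2.37233862e-04,
        7.45272555e-03,  5.84751277e-06]), 'tool_pos': array([0.2715947 , 0.56257567, 0.40392571]), 'eef_rot': array([-1.79909079e+02, -1.44504751e-03,  1.54225118e+02]), 'ft_force': array([ 0.49291312, -0.02982598,  0.36599984]), 'moment': array([ 0.00619232, -0.01598636, -0.05182993]), 'grip_force': 0.0, 'grip_width': 0.085124495412916}
red_unit 0.83 [338.3, 220.2] [ 0.51  -0.118  0.09 ]
blue_unit 0.8 [293.5, 214.0] [0.533 0.007 0.09 ]
blue_unit 0.62 [471.5, 227.8] [ 0.471 -0.488  0.09 ]
yellow_unit 0.79 [310.1, 219.1] [ 0.516 -0.039  0.09 ]
green_unit 0.77 [326.3, 217.6] [ 0.519 -0.084  0.09 ]
bolt_knob 0.7 [313.0, 217.7] [ 0.52  -0.047  0.09 ]
bolt_knob 0.55 [339.8, 219.9] [ 0.51  -0.122  0.09 ]
collet_nut 0.7 [275.5, 259.7] [0.407 0.061 0.09 ]
clamp
[... 590 characters left out ...]
 [-2.15696319e-01,  8.83334651e-03,  9.76420539e-01,
        -1.23659696e+00],
       [ 0.00000000e+00,  0.00000000e+00,  0.00000000e+00,
         1.00000000e+00]])}
{'camera_matrix': array([[323.09836789,   0.        , 313.8978688 ],
       [  0.        , 323.09836789, 201.76672769],
       [  0.        ,   0.        ,   1.        ]]), 'tool_from_camera': array([[-5.67223506e-04,  9.56893317e-01,  2.90439079e-01,
         7.48888220e-02],
       [ 9.99999838e-01,  5.26466043e-04,  2.18467761e-04,
         1.38842533e-04],
       [ 5.61440280e-05,  2.90439156e-01, -9.56893460e-01,
         3.14325949e-02],
       [ 0.00000000e+00,  0.00000000e+00,  0.00000000e+00,
         1.00000000e+00]])}
```

```bash
python3 - <<'E'
import cv2
a=cv2.imread('pics/t0.png')[150:290,220:420];cv2.imwrite('pics/t0c.png',cv2.resize(a,(800,560),interpolation=cv2.INTER_CUBIC))
E
```

```text
(no output)
```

View pics/t0c.png

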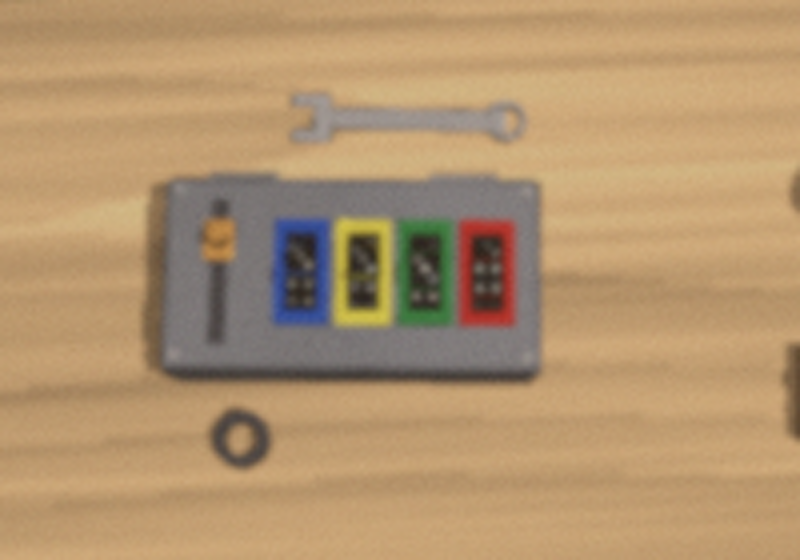

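View pics/s0.png

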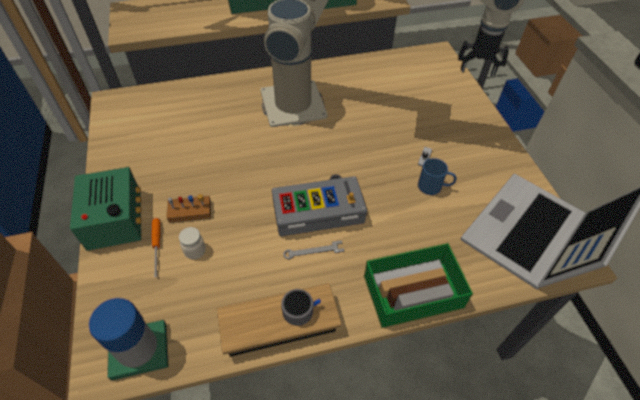

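The top picture shows, from +y to −y: bolt (crop 218,240), then blue, yellow, green, red at crop x = 301, 363, 425, 488 and row 272. I'll get the safe's pose next.

```bash
python3 - <<'E'
from h import *
P={n:at_z('top',(c/4+220-.4,272/4+150-.4),.078) for n,c in [('red',488),('green',425),('yellow',363.5),('blue',301)]}
for n in P: print(n,P[n].round(4))
v=P['blue']-P['red'];print(np.linalg.norm(v),np.degrees(np.arctan2(-v[0],v[1])))
for n,c in [('knob',(218,240)),('c1',(165,182)),('c2',(540,182)),('c3',(165,368)),('c4',(540,368))]:print(n,at_z('top',(c[0]/4+219.6,c[1]/4+149.6),.075 if n!='knob' else .09).round(4))
E
```

```text
red [ 0.5191 -0.1282  0.078 ]
green [ 0.5211 -0.0836  0.078 ]
yellow [ 0.5231 -0.04    0.078 ]
blue [0.5252 0.0043 0.078 ]
0.13257867301149046 -2.621173683575478
knob [0.5484 0.0614 0.09  ]
c1 [0.5961 0.0996 0.075 ]
c2 [ 0.5838 -0.1696  0.075 ]
c3 [0.4614 0.1023 0.075 ]
c4 [ 0.4494 -0.1609  0.075 ]
```

Request:
drive_tool:
  plan:
    - [0,[-24,-27,0],-5.8]
    - [0,[-24,-27,0],-5.8]
    - [0,[-24,-27,0],-5.8]
    - [0,[-24,-27,0],-5.8]
    - [0,[-15.6,-34.1,0],0]
    - [0,[-15.6,-34.1,0],0]
    - [0,[-15.6,-34.1,0],0]
    - [0,[-15.6,-34.1,0],0]
    - [0,[-15.6,-34.1,0],0]
    - [0,[-15.6,-34.1,0],0]
  newtons: 20

```text
time: 1.38
tool_pos: [0.416, 0.222, 0.405]
eef_rot: [180.0, 0.0, 177.4]
ft_force: [1.4, -0.5, 0.2]
grip_width: 0.0
grip_force: 0.0
```

Request:
drive_tool:
  plan:
    - [0,[-15.6,-34.1,6],0]
    - [0,[-15.6,-34.1,6],0]
    - [0,[-15.6,-34.1,6],0]
    - [0,[-15.6,-34.1,6],0]
    - [0,[-15.6,-34.1,6],0]
    - [0,[-15.6,-34.1,6],0]
    - [0,[-15.6,-34.1,6],0]
    - [0,[-15.6,-34.1,6],0]
    - [0,[0,0,0],0]
    - [0,[0,0,0],0]

```text
time: 2.22
tool_pos: [0.5285, -0.0563, 0.3563]
eef_rot: [180.0, -0.0, 177.2]
ft_force: [-0.8, 0.2, -0.2]
grip_width: -0.0004
grip_force: 0.0
```

```bash
python3 - <<'E'
from h import *
s=status.read_state();print(s['time'],s['tool_pos'],s['eef_rot'],s['ft_force'],s['grip_width'])
im=save('wrist','w1.png')
E
```

```text
2.2167 [ 0.52853499 -0.05626778  0.3563196 ] [ 1.79996540e+02 -2.39998969e-02  1.77228290e+02] [-0.80487687  0.21628548 -0.23648394] -0.00035888902440367286
```

View pics/w1.png

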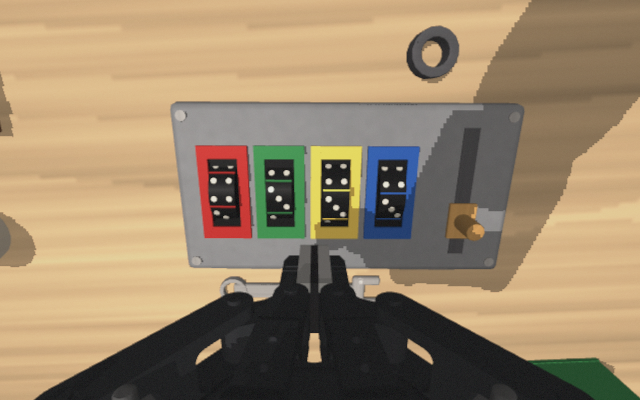

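The wrist picture shows all four wheels (red ~222,192; green ~280,192; yellow ~337,192; blue ~392,192) with bolt knob at ~470,230, front side up; fingers at (313,250). I'll zoom on the dots.

```bash
python3 - <<'E'
from h import *
im=cv2.imread('pics/w1.png')
cv2.imwrite('pics/w1c.png',cv2.resize(im[140:245,190:425],None,fx=3.4,fy=3.4,interpolation=cv2.INTER_CUBIC))
s=status.read_state()
for n,p in [('red',(222.5,192)),('green',(279.5,192)),('yellow',(336.5,192)),('blue',(392,192)),('tip',(313,247))]:
    print(n,at_z('wrist',p,.078,s).round(4))
hs=cv2.cvtColor(im,cv2.COLOR_BGR2HSV);roi=np.zeros(im.shape[:2],bool);roi[142:242,190:422]=1
for n,lo,hi in [('red',-5,5),('green',50,75),('yellow',22,33),('blue',100,120)]:
    h=hs[...,0].astype(int);h=np.where(h>170,h-180,h)
    m=((h>=lo)&(h<=hi)&(hs[...,1]>110)&(hs[...,2]>60)&roi).astype('uint8')
    ys,xs=np.nonzero(m); r=cv2.minAreaRect(np.c_[xs,ys].astype('float32')); print(n,np.round(r[0],1),r[1],at_z('wrist',r[0],.078,s).round(4))
E
```

```text
red [ 0.5166 -0.1265  0.078 ]
green [ 0.5188 -0.0814  0.078 ]
yellow [ 0.5209 -0.0363  0.078 ]
blue [0.523  0.0076 0.078 ]
tip [ 0.5675 -0.0572  0.078 ]
red [223.3 191.5] (93.96621704101562, 51.587120056152344) [ 0.5162 -0.1258  0.078 ]
green [278.5 191.5] (91.0, 49.0) [ 0.5183 -0.0822  0.078 ]
yellow [336. 192.] (92.0, 50.0) [ 0.5209 -0.0367  0.078 ]
blue [391.1 192.5] (51.087188720703125, 93.71240997314453) [0.5234 0.0069 0.078 ]
```

View pics/w1c.png

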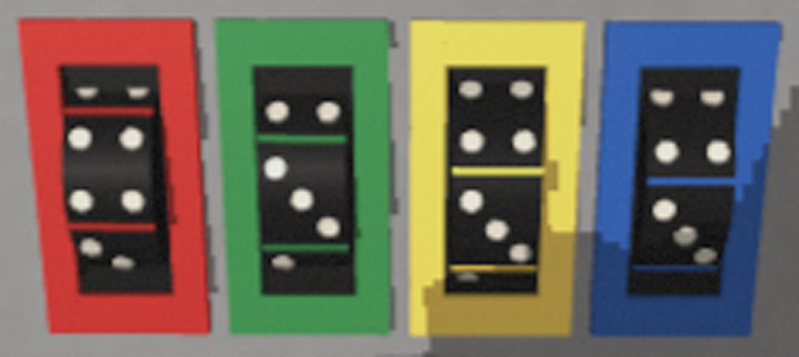

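The crop shows red with 4 up, green 3 up, yellow between 3 and 4, and blue between 3 and 4, the lower digits being on the far side. Next step: fit angles from the separator lines.

```bash
cat >> h.py <<'E'
from scipy.optimize import least_squares
from scipy.spatial.transform import Rotation as Rot
C={'red':0,'green':1,'yellow':2,'blue':3}
def proj(p,st):
    m=cams.camera_model('wrist');K=np.array(m["camera_matrix"])
    T=np.eye(4);T[:3,:3]=Rot.from_euler('xyz',st['eef_rot'],degrees=True).as_matrix();T[:3,3]=st['tool_pos']
    q=np.linalg.inv(T@np.array(m["tool_from_camera"]))@np.r_[p,1]
    u=K@np.array([q[0],-q[1],-q[2]]);return u[:2]/u[2]
def linerow(c,h,th,nb,st):  # c frame centre xy, h crest, boundary nb (e.g. 3.5)
    a=th-(nb-1)*1.0472
    return proj(np.array([c[0]+.026*np.sin(a),c[1],.075+h-.026+.026*np.cos(a)]),st)[1]
E
python3 - <<'E'
from h import *
s=status.read_state()
c={'red':(.5162,-.1258),'green':(.5185,-.082),'yellow':(.5209,-.0367),'blue':(.5234,.0070)}
L={'red':[(4.5,111),(3.5,227)],'green':[(3.5,138),(2.5,247)],'yellow':[(3.5,171),(2.5,268)],'blue':[(3.5,181),(2.5,267)]}
for n in c:
    for h in (.011,.014,.017):
        r=least_squares(lambda t:[linerow(c[n],h,t[0],b,s)-(y/3.4+140-.35) for b,y in L[n]],[2.8])
        print(n,h,r.x.round(3),'digit',(r.x[0]/1.0472+1).round(2),r.fun.round(2))
E
```

```text
red 0.011 [3.018] digit 3.88 [ 0.41 -0.5 ]
red 0.014 [2.984] digit 3.85 [ 0.18 -0.21]
red 0.017 [2.95] digit 3.82 [-0.06  0.06]
green 0.011 [2.21] digit 3.11 [ 0.47 -0.85]
green 0.014 [2.175] digit 3.08 [ 0.19 -0.32]
green 0.017 [2.139] digit 3.04 [-0.12  0.19]
yellow 0.011 [2.496] digit 3.38 [ 0.77 -2.68]
yellow 0.014 [2.461] digit 3.35 [ 0.57 -1.82]
yellow 0.017 [2.424] digit 3.31 [ 0.34 -0.98]
blue 0.011 [2.555] digit 3.44 [ 0.32 -1.39]
blue 0.014 [2.518] digit 3.4 [ 0.12 -0.47]
blue 0.017 [2.48] digit 3.37 [-0.13  0.44]
```

Request:
drive_tool:
  plan:
    - [0,[7.7,8.8,15],0]
    - [0,[7.7,8.8,15],0]
    - [0,[0,0,15],0]
    - [0,[0,0,15],0]
    - [0,[0,0,15],0]
    - [0,[0,0,10],0]
    - [0,[0,0,4],0]
    - [0,[0,0,0.8],0]
    - [0,[0,0,0],0]
    - [0,[0,0,0],0]

```text
time: 3.1
tool_pos: [0.5139, -0.036, 0.2676]
eef_rot: [-180.0, 0.1, 177.4]
ft_force: [0.1, 0.2, 0.7]
grip_width: -0.0002
grip_force: 0.0
```

Request:
drive_tool:
  plan:
    - [0,[0,0,0.5],0]
    - [0,[0,0,0.5],0]
    - [0,[0,0,0.5],0]
    - [0,[0,0,0],0]
    - [0,[0,0,0],0]
    - [0,[0,0,0],0]
    - [0,[0,0,0],0]
    - [0,[0,0,0],0]
    - [0,[0,0,0],0]
    - [0,[0,0,0],0]

```text
time: 3.93
tool_pos: [0.5136, -0.0362, 0.2654]
eef_rot: [-180.0, -0.0, 177.4]
ft_force: [-0.2, -0.3, 0.1]
grip_width: 0.0003
grip_force: 0.0
```

Request:
drive_tool:
  plan:
    - [0,[0,0,0.4],0]
    - [0,[0,0,0.4],0]
    - [0,[0,0,0.4],0]
    - [0,[0,0,0],0]
    - [0,[0,0,0],0]
    - [0,[0,0,0],0]
    - [0,[0,0,0],0]
    - [0,[0,0,0],0]
    - [0,[0,0,0],0]
    - [0,[0,0,0],0]

```text
time: 4.77
tool_pos: [0.5136, -0.0362, 0.2642]
eef_rot: [-180.0, 0.0, 177.4]
ft_force: [0.7, 0.1, 0.1]
grip_width: 0.0
grip_force: 0.3
```

Request:
drive_tool:
  plan:
    - [0,[0,0,0.4],0]
    - [0,[0,0,0.4],0]
    - [0,[0,0,0.4],0]
    - [0,[0,0,0],0]
    - [0,[0,0,0],0]
    - [0,[0,0,0],0]
    - [0,[0,0,0],0]
    - [0,[0,0,0],0]
    - [0,[0,0,0],0]
    - [0,[0,0,0],0]

```text
time: 5.6
tool_pos: [0.5136, -0.0362, 0.2633]
eef_rot: [180.0, 0.0, 177.4]
ft_force: [-1.3, -0.5, 5.8]
grip_width: 0.0001
grip_force: 2.9
```

Request:
drive_tool:
  plan:
    - [0,[-2.5,0,0],0]
    - [0,[-2.5,0,0],0]
    - [0,[-2.5,0,0],0]
    - [0,[-2.5,0,0],0]
    - [0,[-2.5,0,0],0]
    - [0,[-2.5,0,0],0]
    - [0,[-2.5,0,0],0]
    - [0,[-0.8,0,0],0]
    - [0,[0,0,0],0]
    - [0,[0,0,0],0]

```text
time: 6.43
tool_pos: [0.5323, -0.0371, 0.2636]
eef_rot: [-180.0, 0.1, 177.4]
ft_force: [-0.4, -0.1, 6.2]
grip_width: -0.0003
grip_force: 2.9
```

Request:
drive_tool:
  plan:
    - [0,[0,0,-5],0]
    - [0,[0,0,-5],0]
    - [0,[0.3,14.3,0],0]
    - [0,[0.3,14.3,0],0]
    - [0,[0.3,14.4,0],0]
    - [0,[0,0,4],0]
    - [0,[0,0,3],0]
    - [0,[0,0,1.2],0]
    - [0,[0,0,0],0]
    - [0,[0,0,0],0]

```text
time: 7.27
tool_pos: [0.5328, 0.0054, 0.2646]
eef_rot: [-180.0, -0.0, 177.4]
ft_force: [0.2, -0.4, -0.1]
grip_width: -0.0003
grip_force: 0.0
```

Request:
drive_tool:
  plan:
    - [0,[0,0,0.4],0]
    - [0,[0,0,0.4],0]
    - [0,[0,0,0.4],0]
    - [0,[0,0,0],0]
    - [0,[0,0,0],0]
    - [0,[0,0,0],0]
    - [0,[0,0,0],0]
    - [0,[0,0,0],0]
    - [0,[0,0,0],0]
    - [0,[0,0,0],0]

```text
time: 8.1
tool_pos: [0.5329, 0.006, 0.2636]
eef_rot: [180.0, 0.0, 177.4]
ft_force: [0.5, 0.2, -0.4]
grip_width: 0.0002
grip_force: 0.0
```

Request:
drive_tool:
  plan:
    - [0,[0,0,0.4],0]
    - [0,[0,0,0.4],0]
    - [0,[0,0,0.4],0]
    - [0,[0,0,0],0]
    - [0,[0,0,0],0]
    - [0,[0,0,0],0]
    - [0,[0,0,0],0]
    - [0,[0,0,0],0]
    - [0,[0,0,0],0]
    - [0,[0,0,0],0]

```text
time: 8.93
tool_pos: [0.5329, 0.006, 0.2624]
eef_rot: [-180.0, 0.0, 177.4]
ft_force: [0.4, -0.0, -0.2]
grip_width: -0.0001
grip_force: 0.0
```

Request:
drive_tool:
  plan:
    - [0,[0,0,0.4],0]
    - [0,[0,0,0.4],0]
    - [0,[0,0,0.3],0]
    - [0,[0,0,0],0]
    - [0,[0,0,0],0]
    - [0,[0,0,0],0]
    - [0,[0,0,0],0]
    - [0,[0,0,0],0]
    - [0,[0,0,0],0]
    - [0,[0,0,0],0]

```text
time: 9.77
tool_pos: [0.5329, 0.006, 0.2613]
eef_rot: [-180.0, 0.0, 177.4]
ft_force: [0.1, 0.4, 0.4]
grip_width: 0.0003
grip_force: 0.0
```

Request:
drive_tool:
  plan:
    - [0,[0,0,0.4],0]
    - [0,[0,0,0.4],0]
    - [0,[0,0,0.3],0]
    - [0,[0,0,0],0]
    - [0,[0,0,0],0]
    - [0,[0,0,0],0]
    - [0,[0,0,0],0]
    - [0,[0,0,0],0]
    - [0,[0,0,0],0]
    - [0,[0,0,0],0]

```text
time: 10.6
tool_pos: [0.5329, 0.006, 0.2603]
eef_rot: [-180.0, 0.0, 177.4]
ft_force: [0.4, -0.1, -0.2]
grip_width: 0.0001
grip_force: 0.0
```

Request:
drive_tool:
  plan:
    - [0,[0,0,0.4],0]
    - [0,[0,0,0.4],0]
    - [0,[0,0,0.3],0]
    - [0,[0,0,0],0]
    - [0,[0,0,0],0]
    - [0,[0,0,0],0]
    - [0,[0,0,0],0]
    - [0,[0,0,0],0]
    - [0,[0,0,0],0]
    - [0,[0,0,0],0]

```text
time: 11.43
tool_pos: [0.5329, 0.006, 0.2593]
eef_rot: [180.0, 0.0, 177.4]
ft_force: [-1.4, -0.4, 5.4]
grip_width: -0.0001
grip_force: 2.6
```

Request:
drive_tool:
  plan:
    - [0,[2.7,0,0],0]
    - [0,[2.7,0,0],0]
    - [0,[2.7,0,0],0]
    - [0,[2.7,0,0],0]
    - [0,[2.7,0,0],0]
    - [0,[2.7,0,0],0]
    - [0,[2.6,0,0],0]
    - [0,[0,0,0],0]
    - [0,[0,0,0],0]
    - [0,[0,0,0],0]

```text
time: 12.27
tool_pos: [0.5135, 0.0069, 0.2588]
eef_rot: [180.0, -0.1, 177.4]
ft_force: [-1.8, 1.0, 3.8]
grip_width: 0.0
grip_force: 2.0
```

Request:
drive_tool:
  plan:
    - [0,[0,0,-3],0]
    - [0,[0,0,0],0]
    - [0,[-9.4,0,0],0]
    - [0,[-9.4,0,0],0]
    - [0,[0,0,0],0]
    - [0,[0,0,1.5],0]
    - [0,[0,0,0.7],0]
    - [0,[0,0,0.8],0]
    - [0,[0,0,0],0]
    - [0,[0,0,0],0]

```text
time: 13.1
tool_pos: [0.533, 0.006, 0.2594]
eef_rot: [-180.0, 0.0, 177.4]
ft_force: [0.4, -0.3, 3.7]
grip_width: 0.0002
grip_force: 2.2
```

Request:
drive_tool:
  plan:
    - [0,[2.7,0,0],0]
    - [0,[2.7,0,0],0]
    - [0,[2.7,0,0],0]
    - [0,[2.7,0,0],0]
    - [0,[2.7,0,0],0]
    - [0,[2.7,0,0],0]
    - [0,[2.6,0,0],0]
    - [0,[0,0,0],0]
    - [0,[0,0,0],0]
    - [0,[0,0,-4],0]

```text
time: 13.93
tool_pos: [0.5134, 0.0069, 0.2623]
eef_rot: [-180.0, -0.2, 177.4]
ft_force: [0.0, -0.6, -0.8]
grip_width: -0.0001
grip_force: 0.0
```

Request:
drive_tool:
  plan:
    - [0,[0,0,-6],0]
    - [0,[0,0,-6],0]
    - [0,[-0.7,-33.4,0],0]
    - [0,[-0.7,-33.4,0],0]
    - [0,[-0.7,-33.4,0],0]
    - [0,[-0.6,-33.4,0],0]
    - [0,[0,0,6],0]
    - [0,[0,0,3.8],0]
    - [0,[0,0,0],0]
    - [0,[0,0,0],0]

```text
time: 14.77
tool_pos: [0.5106, -0.1259, 0.2651]
eef_rot: [180.0, -0.1, 177.5]
ft_force: [0.1, 0.4, 0.2]
grip_width: -0.0003
grip_force: 0.0
```

Request:
drive_tool:
  plan:
    - [0,[0,0,0.4],0]
    - [0,[0,0,0.4],0]
    - [0,[0,0,0.4],0]
    - [0,[0,0,0],0]
    - [0,[0,0,0],0]
    - [0,[0,0,0],0]
    - [0,[0,0,0],0]
    - [0,[0,0,0],0]
    - [0,[0,0,0],0]
    - [0,[0,0,0],0]

```text
time: 15.6
tool_pos: [0.5108, -0.1268, 0.2641]
eef_rot: [180.0, -0.0, 177.4]
ft_force: [-0.8, -0.2, -0.9]
grip_width: 0.0001
grip_force: 0.0
```

Request:
drive_tool:
  plan:
    - [0,[0,0,0.4],0]
    - [0,[0,0,0.4],0]
    - [0,[0,0,0.4],0]
    - [0,[0,0,0],0]
    - [0,[0,0,0],0]
    - [0,[0,0,0],0]
    - [0,[0,0,0],0]
    - [0,[0,0,0],0]
    - [0,[0,0,0],0]
    - [0,[0,0,0],0]

```text
time: 16.43
tool_pos: [0.5108, -0.1268, 0.2629]
eef_rot: [-180.0, 0.0, 177.4]
ft_force: [-0.2, 0.4, -0.2]
grip_width: 0.0003
grip_force: 0.0
```

Request:
drive_tool:
  plan:
    - [0,[0,0,0.4],0]
    - [0,[0,0,0.4],0]
    - [0,[0,0,0.4],0]
    - [0,[0,0,0],0]
    - [0,[0,0,0],0]
    - [0,[0,0,0],0]
    - [0,[0,0,0],0]
    - [0,[0,0,0],0]
    - [0,[0,0,0],0]
    - [0,[0,0,0],0]

```text
time: 17.27
tool_pos: [0.5108, -0.1268, 0.2617]
eef_rot: [-180.0, -0.0, 177.4]
ft_force: [-0.4, -0.3, -0.3]
grip_width: -0.0001
grip_force: 0.0
```

Request:
drive_tool:
  plan:
    - [0,[0,0,0.4],0]
    - [0,[0,0,0.4],0]
    - [0,[0,0,0.4],0]
    - [0,[0,0,0],0]
    - [0,[0,0,0],0]
    - [0,[0,0,0],0]
    - [0,[0,0,0],0]
    - [0,[0,0,0],0]
    - [0,[0,0,0],0]
    - [0,[0,0,0],0]

```text
time: 18.1
tool_pos: [0.5108, -0.1268, 0.2605]
eef_rot: [180.0, 0.0, 177.4]
ft_force: [0.2, -0.9, 0.3]
grip_width: 0.0
grip_force: 0.0
```

Request:
drive_tool:
  plan:
    - [0,[0,0,0.4],0]
    - [0,[0,0,0.4],0]
    - [0,[0,0,0.4],0]
    - [0,[0,0,0],0]
    - [0,[0,0,0],0]
    - [0,[0,0,0],0]
    - [0,[0,0,0],0]
    - [0,[0,0,0],0]
    - [0,[0,0,0],0]
    - [0,[0,0,0],0]

```text
time: 18.93
tool_pos: [0.5109, -0.1268, 0.2594]
eef_rot: [-180.0, 0.0, 177.4]
ft_force: [-0.5, -0.9, 5.3]
grip_width: -0.0001
grip_force: 2.6
```

Request:
drive_tool:
  plan:
    - [0,[-2.7,0,0],0]
    - [0,[-2.7,0,0],0]
    - [0,[-2.7,0,0],0]
    - [0,[-2.7,0,0],0]
    - [0,[-2.7,0,0],0]
    - [0,[-2.6,0,0],0]
    - [0,[0,0,0],0]
    - [0,[0,0,0],0]
    - [0,[0,0,-3],0]
    - [0,[0,0,0],0]

```text
time: 19.77
tool_pos: [0.5268, -0.1274, 0.2624]
eef_rot: [180.0, -0.0, 177.4]
ft_force: [-0.3, 0.2, 0.4]
grip_width: 0.0002
grip_force: 0.0
```

Request:
drive_tool:
  plan:
    - [0,[8,0,0],0]
    - [0,[8.1,0,0],0]
    - [0,[0,0,1.5],0]
    - [0,[0,0,0.7],0]
    - [0,[0,0,0.8],0]
    - [0,[0,0,0],0]
    - [0,[0,0,0],0]
    - [0,[-2.7,0,0],0]
    - [0,[-2.7,0,0],0]
    - [0,[-2.7,0,0],0]

```text
time: 20.6
tool_pos: [0.5194, -0.1271, 0.2596]
eef_rot: [-180.0, 0.0, 177.4]
ft_force: [-2.1, 0.8, 4.0]
grip_width: 0.0002
grip_force: 2.5
```

Request:
drive_tool:
  plan:
    - [0,[-2.7,0,0],0]
    - [0,[-2.7,0,0],0]
    - [0,[-2.6,0,0],0]
    - [0,[0,0,0],0]
    - [0,[0,0,-6],0]
    - [0,[0,0,-6],0]
    - [0,[0,20,-20],0]
    - [0,[0,20,-30],0]
    - [0,[0,20,-30],0]
    - [0,[0,10,0],0]

```text
time: 21.43
tool_pos: [0.5316, -0.0563, 0.3568]
eef_rot: [-180.0, 0.5, 177.5]
ft_force: [0.9, 0.5, 0.0]
grip_width: 0.0003
grip_force: 0.0
```

```bash
python3 - <<'E'
from h import *
cams.read_camera('wrist');s=status.read_state();print(s['time'],s['tool_pos'],s['eef_rot'])
im=save('wrist','w2.png')[:,:,::-1]
c={'red':(.5162,-.1258),'green':(.5185,-.082),'yellow':(.5209,-.0367),'blue':(.5234,.0070)}
P=[proj(np.r_[v,.078],s) for v in c.values()];print(np.round(P,1))
y0=int(P[1][1])-55;x0=int(P[0][0])-35;x1=int(P[3][0])+35;print(x0,y0)
cv2.imwrite('pics/w2c.png',cv2.resize(im[y0:y0+110,x0:x1],None,fx=3.2,fy=3.2,interpolation=cv2.INTER_CUBIC))
E
```

```text
21.4833 [ 0.53096009 -0.05547665  0.35466407] [179.99610524   0.3663502  177.50301878]
[[222.6 185.8]
 [278.7 186.2]
 [336.8 186.7]
 [392.7 187.4]]
187 131
```

View pics/w2c.png

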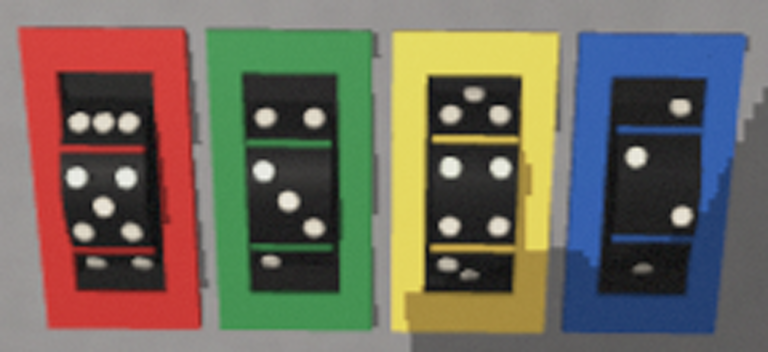

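The crop shows red 5, green 3, yellow 4 and blue 2 facing up. I'll check the exact angles.

```bash
python3 - <<'E'
from h import *
s=status.read_state()
c={'red':(.5162,-.1258,.012),'green':(.5185,-.082,.014),'yellow':(.5209,-.0367,.016),'blue':(.5234,.0070,.012)}
L={'red':[(5.5,149),(4.5,250)],'green':[(3.5,143),(2.5,247)],'yellow':[(4.5,139),(3.5,248)],'blue':[(2.5,129),(1.5,239)]}
F={'red':178,'green':178.5,'yellow':181,'blue':183}
s['tool_pos']=s['tool_pos']
for n in c:
    off=F[n]/3.2+130.66-proj(np.r_[c[n][:2],.078],s)[1]
    r=least_squares(lambda t:[linerow(c[n],c[n][2],t[0],b,s)+off-(y/3.2+130.66) for b,y in L[n]],[2.8])
    print(n,r.x.round(3),'digit',(r.x[0]/1.0472+1).round(2),r.fun.round(2))
for q in cams.look_for('bolt_knob','wrist')[:2]:print(q,at_z('wrist',q['pixel'],.0915,s))
E
```

```text
red [4.372] digit 5.18 [ 0.39 -0.78]
green [2.196] digit 3.1 [ 0.22 -0.38]
yellow [3.17] digit 4.03 [ 0.39 -0.6 ]
blue [0.998] digit 1.95 [ 0.43 -0.58]
{'pixel': [276.4, 184.7], 'confidence': 0.73} [ 0.51185718 -0.08275904  0.0915    ]
{'pixel': [462.7, 219.8], 'confidence': 0.63} [0.54523269 0.05595189 0.0915    ]
```

Request:
drive_tool:
  plan:
    - [0,[-15,0,0],0]
    - [0,[-15,0,0],0]
    - [0,[-15,0,0],0]
    - [0,[-15,0,0],0]
    - [0,[0,0,0],0]
    - [0,[0,0,0],0]
    - [0,[0,0,0],0]
    - [0,[0,0,0],0]
    - [0,[0,0,0],0]
    - [0,[0,0,0],0]

```text
time: 22.42
tool_pos: [0.5894, -0.0603, 0.3513]
eef_rot: [180.0, -0.0, 177.4]
ft_force: [0.0, 0.1, -0.2]
grip_width: 0.0
grip_force: 0.0
```

```bash
python3 - <<'E'
from h import *
s=status.read_state();print(s['time'],s['tool_pos'],s['eef_rot'])
im=save('wrist','w3.png')[:,:,::-1]
c={'red':(.5162,-.1258),'green':(.5185,-.082),'yellow':(.5209,-.0367),'blue':(.5234,.0070)}
P=[proj(np.r_[v,.078],s) for v in c.values()];print(np.round(P,1))
y0=int(P[1][1])-55;x0=int(P[0][0])-35;x1=int(P[3][0])+35;print(x0,y0)
cv2.imwrite('pics/w3c.png',cv2.resize(im[y0:y0+110,x0:x1],None,fx=3.2,fy=3.2,interpolation=cv2.INTER_CUBIC))
E
```

```text
22.4167 [ 0.58944232 -0.06030541  0.35131525] [ 1.79999901e+02 -2.09566910e-02  1.77422416e+02]
[[217.9 110.5]
 [278.8 110.9]
 [341.7 111.4]
 [402.3 112.1]]
182 55
```

View pics/w3c.png

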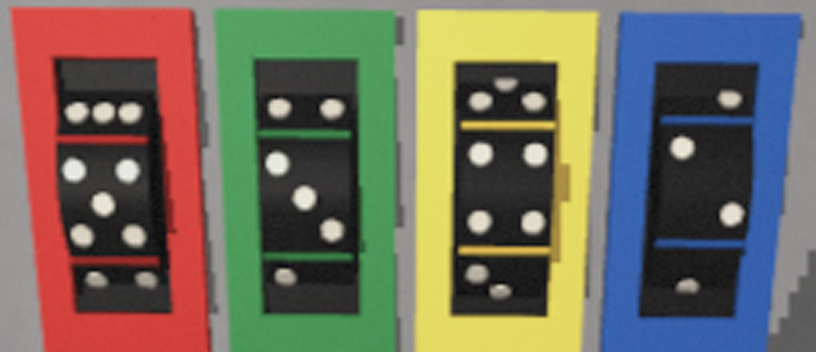

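Request:
drive_tool:
  plan:
    - [0,[14,-14,14],0]
    - [0,[14,-14,14],0]
    - [0,[14,-14,14],0]
    - [0,[14,-14,14],0]
    - [0,[13.3,-13.4,14],0]
    - [0,[0,0,10],0]
    - [0,[0,0,7],0]
    - [0,[0,0,2],0]
    - [0,[0,0,0],0]
    - [0,[0,0,0],0]

```text
time: 23.3
tool_pos: [0.5185, -0.126, 0.2627]
eef_rot: [-180.0, 0.1, 177.5]
ft_force: [0.4, -0.2, -0.0]
grip_width: -0.0
grip_force: 0.0
```

Request:
drive_tool:
  plan:
    - [0,[0,0,1],0]
    - [0,[0,0,0.8],0]
    - [0,[0,0,0.7],0]
    - [0,[0,0,0],0]
    - [0,[0,0,0],0]
    - [0,[0,0,0],0]
    - [0,[0,0,0],0]
    - [0,[0,0,0],0]
    - [0,[0,0,0],0]
    - [0,[0,0,0],0]

```text
time: 24.13
tool_pos: [0.5178, -0.1265, 0.26]
eef_rot: [-180.0, 0.0, 177.4]
ft_force: [1.2, 1.0, 2.0]
grip_width: -0.0
grip_force: 1.2
```

Request:
drive_tool:
  plan:
    - [0,[1,0,0],0]
    - [0,[1,0,0],0]
    - [0,[1.2,0,0],0]
    - [0,[0,0,0],0]
    - [0,[0,0,0],0]
    - [0,[0,0,0],0]
    - [0,[0,0,0],0]
    - [0,[0,0,0],0]
    - [0,[0,0,0],0]
    - [0,[0,0,0],0]

```text
time: 24.97
tool_pos: [0.5143, -0.1263, 0.2598]
eef_rot: [180.0, -0.0, 177.4]
ft_force: [-1.1, 0.3, 3.5]
grip_width: 0.0003
grip_force: 1.9
```

Request:
drive_tool:
  plan:
    - [0,[0,0,-4],0]
    - [0,[0,0,-12],0]
    - [0,[-1,33.1,0],0]
    - [0,[-1,33.1,0],0]
    - [0,[-1,33.1,0],0]
    - [0,[-1,33.1,0],0]
    - [0,[0,0,8],0]
    - [0,[0,0,6],0]
    - [0,[0,0,0],0]
    - [0,[0,0,0],0]

```text
time: 25.8
tool_pos: [0.5241, 0.005, 0.2616]
eef_rot: [-180.0, -0.1, 177.4]
ft_force: [0.8, -0.3, -0.4]
grip_width: 0.0001
grip_force: 0.0
```

Request:
drive_tool:
  plan:
    - [0,[0,0,1],0]
    - [0,[0,0,0.7],0]
    - [0,[0,0,0.5],0]
    - [0,[0,0,0],0]
    - [0,[0,0,0],0]
    - [0,[0,0,0],0]
    - [0,[0,0,0],0]
    - [0,[0,0,0],0]
    - [0,[0,0,0],0]
    - [0,[0,0,0],0]

```text
time: 26.63
tool_pos: [0.5244, 0.0058, 0.2597]
eef_rot: [-180.0, 0.0, 177.4]
ft_force: [0.3, -1.6, 2.9]
grip_width: 0.0001
grip_force: 1.3
```

Request:
drive_tool:
  plan:
    - [0,[0,0,0.2],0]
    - [0,[-1,0,0],0]
    - [0,[-1.3,0,0],0]
    - [0,[0,0,0],0]
    - [0,[0,0,0],0]
    - [0,[0,0,0],0]
    - [0,[0,0,0],0]
    - [0,[0,0,0],0]
    - [0,[0,0,0],0]
    - [0,[0,0,0],0]

```text
time: 27.47
tool_pos: [0.5267, 0.0056, 0.2594]
eef_rot: [180.0, 0.0, 177.4]
ft_force: [-1.7, -2.2, 4.0]
grip_width: -0.0
grip_force: 2.2
```

Request:
drive_tool:
  plan:
    - [0,[0,0,-4],0]
    - [0,[0,0,-16],0]
    - [0,[-12,-13,-15],0]
    - [0,[-13,-13,-15],0]
    - [0,[-13,-13,-15],0]
    - [0,[-13,-13,-15],0]
    - [0,[-12,-14,-12],0]
    - [0,[0,0,0],0]
    - [0,[0,0,0],0]
    - [0,[0,0,0],0]

```text
time: 28.3
tool_pos: [0.5857, -0.0626, 0.3505]
eef_rot: [180.0, -0.1, 177.4]
ft_force: [-0.9, 0.9, 0.5]
grip_width: 0.0002
grip_force: 0.0
```

```bash
python3 - <<'E'
from h import *
cams.read_camera('wrist');s=status.read_state();print(s['time'],s['tool_pos'],s['eef_rot'])
im=save('wrist','w4.png')[:,:,::-1]
c={'red':(.5162,-.1258),'green':(.5185,-.082),'yellow':(.5209,-.0367),'blue':(.5234,.0070)}
P=[proj(np.r_[v,.078],s) for v in c.values()];print(np.round(P,1))
y0=int(P[1][1])-58;x0=int(P[0][0])-35;x1=int(P[3][0])+105;print(x0,y0)
cv2.imwrite('pics/w4c.png',cv2.resize(im[y0:y0+125,x0:x1],None,fx=2.4,fy=2.4,interpolation=cv2.INTER_CUBIC))
E
```

```text
28.35 [ 0.58558205 -0.06242163  0.35025724] [ 1.79966965e+02 -1.55234251e-01  1.77441395e+02]
[[221.  116.8]
 [281.8 117.3]
 [344.6 117.8]
 [405.1 118.5]]
186 59
```

View pics/w4c.png

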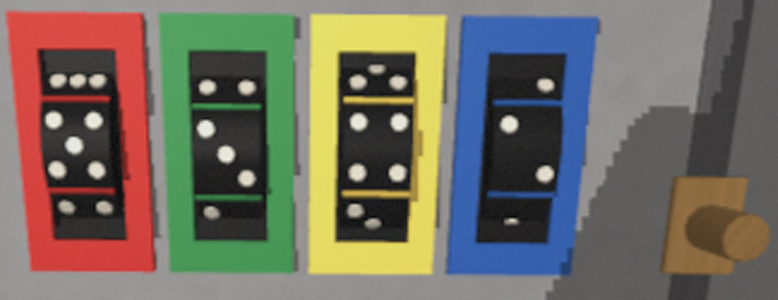

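The crop shows the wheels centred in their windows (line midpoints within 1 px of the centres for red, yellow and blue; green still 3), with the knob top at ~(745,237). Now for the bolt knob.

```bash
python3 - <<'E'
from h import *
s=status.read_state()
f=lambda x,y:(x/2.4+185.7,y/2.4+58.7)
print(at_z('wrist',f(746,237),.104,s),at_z('wrist',f(705,225),.079,s),at_z('wrist',f(705,178),.079,s),at_z('wrist',f(697,272),.079,s))
print(s['tool_pos'],s['ft_force'])
E
```

```text
[0.55012828 0.06186169 0.104     ] [0.55037441 0.06275372 0.079     ] [0.53603604 0.06129114 0.079     ] [0.56510833 0.06175315 0.079     ]
[ 0.58565724 -0.06232069  0.35029657] [-0.41534206  0.11466806 -0.23649589]
```

Request:
drive_tool:
  plan:
    - [0,[3.8,31,0],0]
    - [0,[3.8,31,0],0]
    - [0,[3.8,31,0],0]
    - [0,[3.9,30.8,5],0]
    - [0,[0,0,22],0]
    - [0,[0,0,22],0]
    - [0,[0,0,22],0]
    - [0,[0,0,15],0]
    - [0,[0,0,5],0]
    - [0,[0,0,0],0]

```text
time: 29.23
tool_pos: [0.5757, 0.0617, 0.2586]
eef_rot: [-180.0, -0.2, 177.5]
ft_force: [1.8, 0.1, 0.6]
grip_width: 0.0003
grip_force: 0.0
```

Request:
drive_tool:
  plan:
    - [0,[3,0,0],0]
    - [0,[3,0,0],0]
    - [0,[4.5,0,0],0]
    - [0,[4.5,0,0],0]
    - [0,[5,0,0],0]
    - [0,[5,0,0],0]
    - [0,[5,0,0],0]
    - [0,[5,0,0],0]
    - [0,[5,0,0],0]
    - [0,[0,0,0],0]

```text
time: 30.07
tool_pos: [0.5358, 0.063, 0.2604]
eef_rot: [-180.0, -0.1, 177.4]
ft_force: [1.2, -0.0, 0.8]
grip_width: 0.0002
grip_force: 0.3
```

Request:
drive_tool:
  plan:
    - [0,[1,0,0],0]
    - [0,[1,0,0],0]
    - [0,[1,0,0],0]
    - [0,[1,0,0],0]
    - [0,[0.5,0,0],0]
    - [0,[0.5,0,0],0]
    - [0,[0.5,0,0],0]
    - [0,[0,0,0],0]
    - [0,[0,0,0],0]
    - [0,[0,0,0],0]

```text
time: 30.9
tool_pos: [0.5313, 0.0633, 0.2603]
eef_rot: [-180.0, -0.0, 177.4]
ft_force: [2.0, -0.8, 1.2]
grip_width: 0.0001
grip_force: 1.3
```

Request:
drive_tool:
  plan:
    - [0,[0.5,0,0],0]
    - [0,[0.5,0,0],0]
    - [0,[0.5,0,0],0]
    - [0,[0.5,0,0],0]
    - [0,[0.5,0,0],0]
    - [0,[0,0,0],0]
    - [0,[0,0,0],0]
    - [0,[0,0,0],0]
    - [0,[0,0,0],0]
    - [0,[0,0,0],0]

```text
time: 31.73
tool_pos: [0.5292, 0.0634, 0.2605]
eef_rot: [180.0, 0.0, 177.4]
ft_force: [5.4, -1.2, -1.0]
grip_width: -0.0
grip_force: 2.5
```

Request:
drive_tool:
  plan:
    - [0,[0.4,0,0],0]
    - [0,[0.4,0,0],0]
    - [0,[0.4,0,0],0]
    - [0,[0.3,0,0],0]
    - [0,[0,0,0],0]
    - [0,[0,0,0],0]
    - [0,[0,0,0],0]
    - [0,[0,0,0],0]
    - [0,[0,0,0],0]
    - [0,[0,0,0],0]

```text
time: 32.57
tool_pos: [0.5286, 0.0634, 0.2606]
eef_rot: [180.0, 0.2, 177.4]
ft_force: [8.7, -1.5, -5.2]
grip_width: 0.0
grip_force: 4.5
```

Request:
drive_tool:
  plan:
    - [0,[0.5,0,0],0]
    - [0,[0.5,0,0],0]
    - [0,[0,0,0],0]
    - [0,[0,0,0],0]
    - [0,[0,0,0],0]
    - [0,[0,0,0],0]
    - [0,[0,0,0],0]
    - [0,[0,0,0],0]
    - [0,[0,0,0],0]
    - [0,[0,0,0],0]

```text
time: 33.4
tool_pos: [0.5282, 0.0634, 0.2607]
eef_rot: [180.0, 0.3, 177.4]
ft_force: [11.3, -1.7, -8.0]
grip_width: -0.0
grip_force: 5.8
```

Request:
drive_tool:
  plan:
    - [0,[-3,0,0],0]
    - [0,[-6,0,0],0]
    - [0,[-6,0,0],0]
    - [0,[-6,0,-10],0]
    - [0,[-6,-20,-20],0]
    - [0,[-10,-30,-20],0]
    - [0,[-10,-30,-20],0]
    - [0,[-5,-30,-20],0]
    - [0,[0,0,0],0]
    - [0,[0,0,0],0]

```text
time: 34.23
tool_pos: [0.5737, -0.05, 0.3514]
eef_rot: [180.0, 0.1, 177.3]
ft_force: [-0.1, 0.6, -0.3]
grip_width: 0.0004
grip_force: 0.0
```

```bash
python3 - <<'E'
from h import *
cams.read_camera('wrist');s=status.read_state();print(s['time'],s['tool_pos'],s['ft_force'])
im=save('wrist','w5.png')
E
```

```text
34.2833 [ 0.5730805  -0.0489701   0.35018998] [-0.92762759  0.60303415  0.34648824]
```

View pics/w5.png

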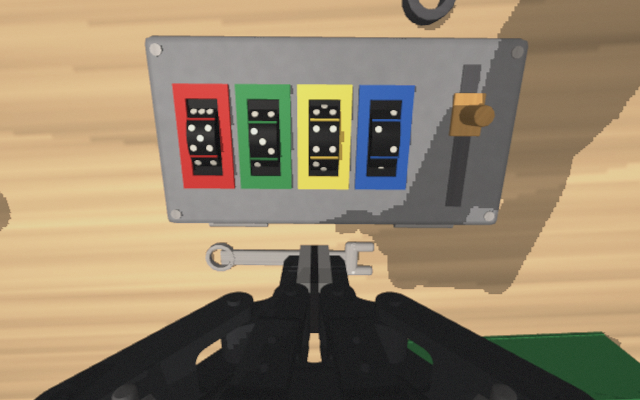

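The picture shows 5-3-4-2 still up, with the knob moved forward to (484,116). I'll check its travel.

```bash
python3 - <<'E'
from h import *
s=status.read_state()
for p,z in [((484,116),.104),((471,93),.079),((465,136),.079),((472,65),.075),((455,206),.075)]:print(p,at_z('wrist',p,z,s).round(4))
E
```

```text
(484, 116) [0.5101 0.0644 0.104 ]
(471, 93) [0.4954 0.0663 0.079 ]
(465, 136) [0.525  0.0647 0.079 ]
(472, 65) [0.4767 0.0671 0.075 ]
(455, 206) [0.5798 0.0635 0.075 ]
```

```bash
python3 -c "
from bench import bot
print(bot.finish_job())"
```

```text
the job is handed in; nothing more can be done
None
```

I handed the job in with red on 5, blue on 2, yellow on 4 and green still on 3, and the bolt drawn back about 40 mm to its stop; those readings come from the last wrist picture, no measured press on a wheel passed about 6 N, and no verdict came back.

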